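Clear the sloping stand and seat the monitor's mounting plate on its pins

TASK

Get the sloping stand at the nurses' station ready for a patient monitor: clear the two foam packing pieces off its slope into the waste bin, then lower the mounting plate, rib side up, over the stand's two pins until it rests flush on the slope, and let go. Do not drop the plate, and leave the other things on the desk where they are.

Things in the scene. Friction and masses are not known exactly. Their poses are not given: they have to be found in the camera images.
- deck: grey sloping top of the fixed grey desk stand, 160 mm long (x) by 250 mm wide (y), rising at 30 degrees away from the robot; stand turned up to 0.3 rad about vertical. Origin: centre of the sloping surface, 60 mm above the desk; x up the slope, y across it to the left, z its outward normal. Along the lower edge (x -80 to -72 mm) runs a lip 10 mm high. Two pins stand on it, square to the slope
- seat (a point): point on the sloping surface midway between the feet of the two pins, at deck x = 16 mm, y = 0: the plate's origin belongs here
- pin_left (a point): tip of the left steel pin, at deck x = 16, y = +70, z = 20 mm; the pin is 12 mm in diameter and 20 mm high, square to the slope, its top 6 mm tapering to 5 mm
- pin_right (a point): tip of the right steel pin, the same, at deck x = 16, y = -70, z = 20 mm
- plate: bare aluminium plate, 100 mm (x) by 190 (y) by 8 thick, 0.26 to 0.49 kg, flat on the desk on one side of the stand, long side roughly away from the robot. Origin: centre of underside; z up. Through holes 15 mm wide at x = 0, y = +-70 mm. Amid its top a grab rib 14 mm thick (x), 70 long (y), 40 high, its top 48 mm over the underside. Same when turned half round: either way fits
- foam_a: stiff white foam packing piece, 62 mm (x) by 40 (y) by 36 high (z), 25 g: a 24 mm slab with a 12 mm ridge, 16 mm wide, across each end. Origin: centre of underside. It lies on the left half of the slope, lower end by the lip, its x up the slope, z along the slope's normal; can be gripped across its 40 mm width
- foam_b: the same kind of foam piece on the right half of the slope, at least 36 mm from the other
- bin: open grey plastic waste bin, fixed to the desk on the other side of the stand from the plate, 180 mm square outside, 120 mm high, walls and floor 5 mm. Origin: centre of its underside; x and y along its sides, z up
- mouse: round black computer mouse, 62 mm across, 33 mm high, loose, beyond the stand; leave it alone. Origin: centre of its underside
- sanitizer: clear bottle, 60 mm across, 150 mm tall, loose, right and beyond the stand; leave it alone. Origin: centre of its underside
- mug: white mug, 80 mm across without its handle, 90 mm tall, loose, left and beyond the stand; leave it alone. Origin: centre of its underside
- tape: roll of paper tape lying flat, 90 mm across, 24 mm high, loose, far left; leave it alone. Origin: centre of its underside
- pills: amber jar, 52 mm across, 85 mm tall, loose, far right; leave it alone. Origin: centre of its underside

How it is judged:
By the outcome, as a careful person would: the job done as asked, in the order asked, and still so for the second after the job is handed in, with the robot touching nothing.
It also fails if it takes over 66 s, if anything falls off the work surface, if the arm or the gripper's body presses on something with over 40 N, if the wrist force passes 120 N, or if a joint passes its speed limit or range.

ROBOT

A 6-joint arm with a two-finger parallel gripper is mounted at the origin on the work surface. World frame = base frame: x ahead of the robot, y to its left, z up, the work surface at z = 0. Lengths are in m, angles in rad, forces in N, time in s.
With the tool pointing down it reaches from about 0.35 to 0.975 m from the base axis. Payload 4.9 kg.
Tool frame: the origin (TCP) lies at the very end of the fingers, on their centre line; the grasp point (between the pads) lies 19 mm behind it; z points along the fingers, y is the line along which they close (so a half turn about z gives the same grasp; the last joint's range is limited). The gripper opens to 85 mm and grips with 20 to 120 N. Pads are 22 mm wide; open, the fingers measure 114 mm over their backs; the gripper's body (76 mm by 85 mm) begins 54 mm behind the grasp point. The pads swing forward as they close: fully open they stand 13 mm farther back than shut.
Start: joints at [-1.272, 0.053, 1.613, -0, 1.476, -0.119], TCP at [0.254, -0.571, 0.231] pointing down, gripper open.
Joint ranges: [-3.01, 3.01], [-1.01, 2.22], [0.06, 2.58], [-1.02, 4.17], [0.09, 2.62], [-3.14, 3.14]. Speed limits (rad/s): [2.57, 2.57, 3.14, 3.14, 3.14, 3.14].

INTERFACE

Orientations are given as a unit quaternion [w, x, y, z].
In Python, from plant import manip gives the robot as it stands.
- The arm moves only by the shell command python3 -m pendant 'ROWS'. ROWS is JSON, a list of rows, each a list of 3 entries, a list of its own where there are three numbers: the opening, from 0 (shut) to 1 (fully open), then the shift along the tool's x, y, z in units of 12 cm (1.0 is 12 cm), then the turn about the tool's z in units of pi rad (1.0 is pi rad). In form: [[gripper, [dx, dy, dz], roll], ...]. A call has 1 to 10 rows; each row is the pose to reach, as a shift and turn from the pose commanded when the call began, along the tool's axes at that moment, turning the shorter way round; what a row does not reach only later rows make up. A row lasts 1/10 s, in which the tool goes at most 50 mm and 8.59 degrees, less where a joint would pass 70% of its speed; a pose out of reach is approached as far as the arm can. A call with a number of a shift or a turn outside -1 to 1 is refused whole. A call with a gripper value outside its range is refused whole. The fingers move at their own pace and stop on an object; the grip force is fixed at half the most. Time passes only in rows, so rows that repeat a pose let the fingers close. It gives the time, the measured TCP pose, the force, the opening and the grip force at its end, in the units of the state.
- manip.state(): the state, without advancing time (a new reading comes with each control period).
- manip.grab_frame(name): name is "scene" or "top"; returns a dict with "img" (384x512x3 uint8, red, green, blue), "fx", "fy", "cx", "cy" (pixels), "eye" and "rotation" of the camera in the world. Camera axes: x right, y down, z forward; pixel columns grow to the right and rows downward; lengths in m; the calibration is good to about 2 mm. A picture is of the moment at which its call begins. There is no depth.
- manip.job_done(): hands the job in; it is judged then, once.
The state is a dict: "time": time; "joint_pos": joint angles; "joint_vel": joint speeds; "joint_efforts": joint torques, N m; "tool_pos": TCP position; "tool_rot": TCP orientation; "contact_force": force on the tool from outside, world axes, zero at the start; "ft_torque": the same for the moment, N m; "gripper_width": opening from 0.0 (shut) to 1.0 (fully open); "grasp_force": force on a finger pad.
Only numpy, scipy, OpenCV 4.12 (cv2) and the standard library are available. Lean on these libraries where they do the work, as an engineer would, in place of code of your own. Each camera call takes 0.05 s, during which the arm holds its last target. There are 200 camera calls.

## Working session

There is one attempt and no reset: what is moved stays moved. The work goes in short steps, Python scripts to look and compute and a shell command to move; the robot and the scene stay as the last step left them, time stands still between calls to the robot, and variables do not carry over. Pictures are saved under pics/ and viewed, at most 10 in all, crops included, and the job is handed in when it is done.

```bash
mkdir -p pics; ls; python3 - <<'E'
from plant import manip
import cv2,numpy as np,pickle
s=manip.state();print({k:np.round(v,3).tolist() for k,v in s.items()})
for n in("scene","top"):
    f=manip.grab_frame(n);pickle.dump(f,open(f'pics/{n}0.pkl','wb'))
    print(n,f['fx'],f['fy'],f['cx'],f['cy'],f['eye'],np.round(f['rotation'],4).tolist())
    cv2.imwrite(f'pics/{n}0.png',cv2.resize(f['img'][:,:,::-1],(800,600)))
E
```

```text
pics
{'time': 0.0, 'joint_pos': [-1.272, 0.053, 1.614, 0.0, 1.476, -0.119], 'joint_vel': [0.001, -0.001, 0.0, -0.002, 0.001, -0.001], 'joint_efforts': [0.001, -39.369, -37.017, -0.0, 0.007, -0.0], 'tool_pos': [0.253, -0.571, 0.23], 'tool_rot': [-0.001, 0.978, 0.207, -0.0], 'contact_force': [-0.029, -0.057, -0.389], 'ft_torque': [0.01, 0.031, 0.03], 'grasp_force': 0.0, 'gripper_width': 0.999}
scene 360.2822233086044 360.2822233086044 260.00148373701563 190.50721238935154 [ 1.18873796 -0.3643989   1.15777017] [-0.2417, 0.8416, 0.4617, -0.1419]
top 378.6225269295266 378.6225269295266 247.16247512772892 192.7912840818867 [0.42333971 0.00806918 1.26922675] [-0.0413, 0.7147, -0.697, 0.0414]
```

View pics/scene0.png

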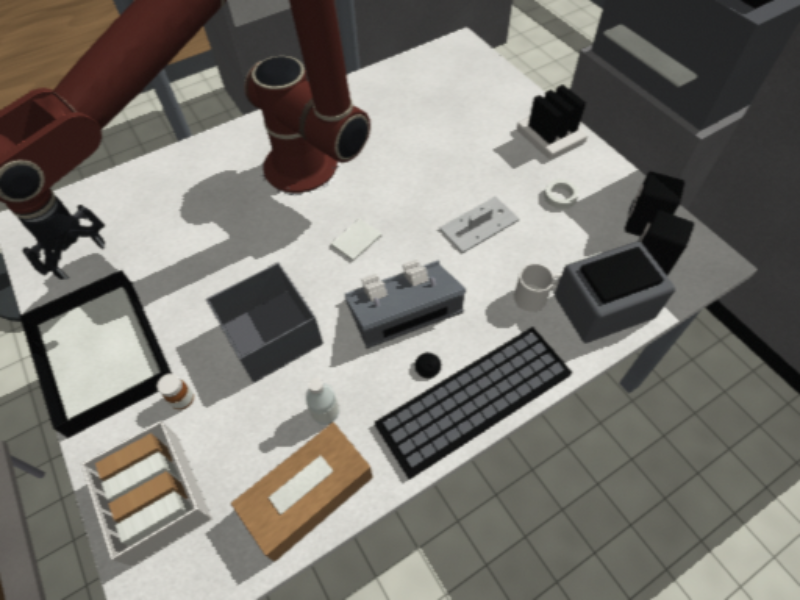

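View pics/top0.png

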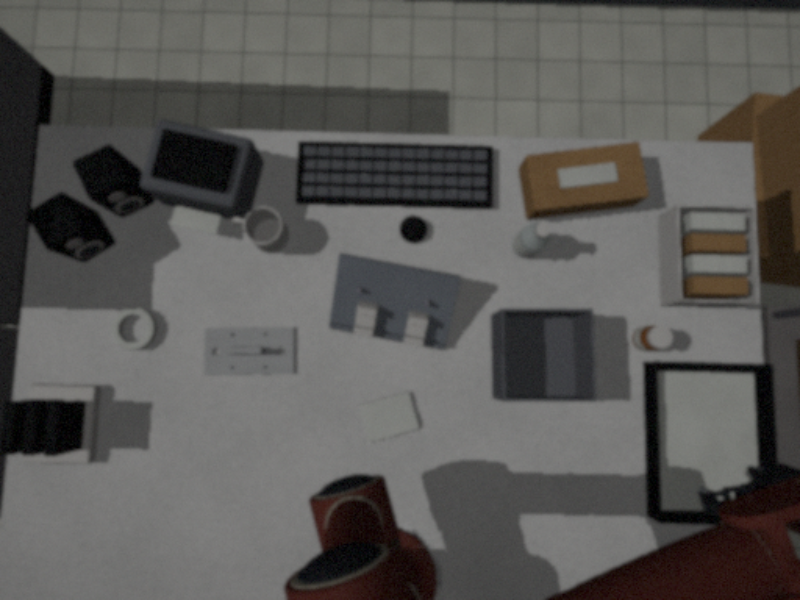

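The first picture (scene) shows the stand at about (405,300), the plate at (480,222) and the bin at (265,320). In the second (top), the stand is at (395,300), the plate at (250,350) and the bin at (543,355). I'll zoom in on the stand and plate.

```bash
python3 - <<'E'
import cv2,pickle,numpy as np
for n,(c0,c1,r0,r1,k) in {'top':(125,305,155,245,4.4),'scene':(215,335,120,225,5.7)}.items():
    im=pickle.load(open(f'pics/{n}0.pkl','rb'))['img'][r0:r1,c0:c1,::-1]
    im=cv2.convertScaleAbs(im,alpha=1.6 if n=='top' else 1.1)
    cv2.imwrite(f'pics/{n}_crop.png',cv2.resize(im,None,fx=k,fy=k,interpolation=cv2.INTER_CUBIC))
E
```

```text
(no output)
```

View pics/top_crop.png

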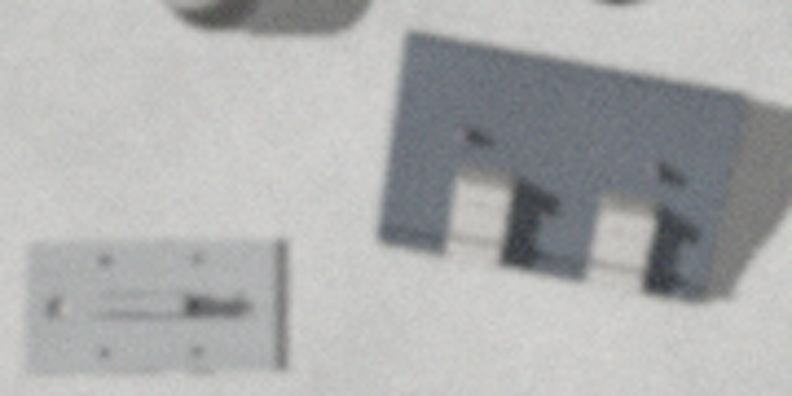

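View pics/scene_crop.png

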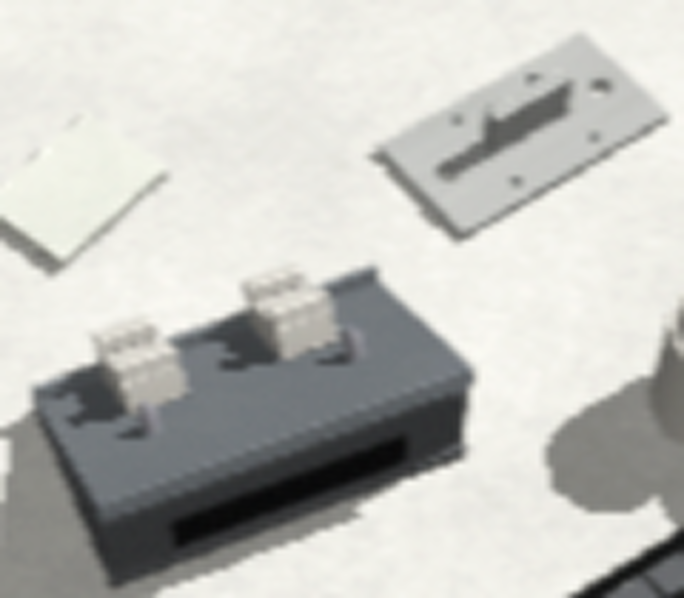

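The zoomed top view shows the deck corners near (408,32), (745,95), (380,240) and (712,300). The pins are at about (480,137) and (672,175), the foams at (480,215) and (622,240), and the plate corners at (28,240), (278,240), (278,370) and (27,373). The zoomed scene view gives the far deck corners at (105,515) and (470,377), and the plate corners at (583,33), (668,120), (460,240) and (375,155). Next I refine the edges to subpixel accuracy and triangulate.

```bash
cat > h.py <<'E'
import numpy as np,cv2,pickle
from scipy.ndimage import map_coordinates,gaussian_filter
from scipy.spatial.transform import Rotation as R
def load(n): return pickle.load(open(f'pics/{n}.pkl','rb'))
def snap(n,tag,k=4):
    from plant import manip
    f=manip.grab_frame(n); a=f['img'].astype(float)
    for _ in range(k-1): a+=manip.grab_frame(n)['img']
    f['img']=a/k; pickle.dump(f,open(f'pics/{tag}.pkl','wb')); return f
def ray(f,p):
    d=np.array([(p[0]-f['cx'])/f['fx'],(p[1]-f['cy'])/f['fy'],1.])
    q=np.asarray(f['rotation'])
    M=q if q.shape==(3,3) else R.from_quat(q[[1,2,3,0]]).as_matrix()
    return np.array(f['eye']),M@d
def onz(f,p,z): e,d=ray(f,p); return e+d*(z-e[2])/d[2]
def tri(f1,p1,f2,p2):
    a,d=ray(f1,p1);b,e=ray(f2,p2)
    s=np.linalg.lstsq(np.c_[d,-e],b-a,rcond=None)[0]
    P,Q=a+s[0]*d,b+s[1]*e
    return (P+Q)/2,np.linalg.norm(P-Q)
def edge(f,a,b,w=3,lo=.12,hi=.88):
    """strongest brightness edge near segment ab -> (point,dir) line"""
    g=gaussian_filter(np.asarray(f['img'],float).mean(2),.6)
    a,b=np.array(a,float),np.array(b,float);d=b-a;n=np.array([-d[1],d[0]])/np.hypot(*d)
    off=np.arange(-w,w+.01,.1);pts=[]
    for t in np.linspace(lo,hi,40):
        c=a+t*d;s=c+off[:,None]*n
        v=map_coordinates(g,[s[:,1],s[:,0]],order=1)
        m=abs(np.gradient(gaussian_filter(v,4)));i=m.argmax()
        k=slice(max(i-8,0),i+9);pts.append(c+(off[k]*m[k]).sum()/m[k].sum()*n)
    vx,vy,x,y=cv2.fitLine(np.array(pts,np.float32),cv2.DIST_HUBER,0,.01,.01).ravel()
    return np.array([x,y],float),np.array([vx,vy],float)
def meet(l,m):
    s=np.linalg.solve(np.c_[l[1],-m[1]],m[0]-l[0]);return l[0]+s[0]*l[1]
def quad(f,c,**k):
    L=[edge(f,c[i],c[(i+1)%4],**k) for i in range(4)]
    return [meet(L[i-1],L[i]) for i in range(4)]
T=lambda u,v:(125+u/4.4-.4,155+v/4.4-.4)
S=lambda u,v:(215+u/5.7-.4,120+v/5.7-.4)
E
python3 - <<'E'
from h import *
np.set_printoptions(precision=4,suppress=True)
t=snap('top','t1');s=snap('scene','s1')
# plate
pt=quad(t,[T(28,240),T(278,240),T(278,370),T(27,373)],w=2)
ps=quad(s,[S(375,155),S(460,240),S(668,120),S(583,33)],w=2)   # nearest order fixed below
wt=np.array([onz(t,p,.008) for p in pt]);ws=np.array([onz(s,p,.008) for p in ps])
print('plate top',wt,wt.mean(0));print('plate scene',ws,ws.mean(0))
for a in pt:
    k=np.argmin([np.hypot(*(onz(t,a,.008)-w)[:2]) for w in ws]);print(tri(t,a,s,ps[k]))
# deck
fl,fr,nr,nl=T(408,32),T(745,95),T(712,300),T(380,240)
Lf=edge(t,fl,fr,w=2);Ll=edge(t,fl,nl,w=2);Lr=edge(t,fr,nr,w=2)
a,b=meet(Lf,Ll),meet(Lf,Lr)
SL,SR=S(470,377),S(105,515)
Mf=edge(s,SL,SR,w=1.5);Ml=edge(s,SL,S(375,270),w=2);Mr=edge(s,SR,S(35,390),w=2)
c,d=meet(Mf,Ml),meet(Mf,Mr)
print('deck px',a,b,c,d)
print('farL',tri(t,a,s,c),onz(t,a,.1),onz(s,c,.1));print('farR',tri(t,b,s,d),onz(t,b,.1),onz(s,d,.1))
A,B=onz(t,a,.1),onz(t,b,.1);v=A-B;print('len',np.linalg.norm(v),'yaw',np.arctan2(-v[0],v[1]))
print('bin',onz(t,(347.5,227.2),.12))
E
```

```text
plate top [[0.505  0.3971 0.008 ]
 [0.5138 0.209  0.008 ]
 [0.4117 0.2046 0.008 ]
 [0.4047 0.3918 0.008 ]] [0.4588 0.3006 0.008 ]
plate scene [[0.418  0.1916 0.008 ]
 [0.5229 0.1976 0.008 ]
 [0.5145 0.3972 0.008 ]
 [0.4095 0.3919 0.008 ]] [0.4662 0.2946 0.008 ]
(array([ 0.5069,  0.4028, -0.0039]), np.float64(0.00441991773856506))
(array([ 0.5137,  0.2091, -0.0096]), np.float64(0.0060165809344352545))
(array([ 0.4097,  0.2029, -0.0067]), np.float64(0.008795980290956436))
(array([0.4051, 0.3947, 0.0019]), np.float64(0.002232964411177352))
deck px [216.9839 161.2973] [295.8095 176.2055] [299.218  185.6572] [232.8452 210.7439]
farL (array([0.6609, 0.1099, 0.0909]), np.float64(0.0049366620844629285)) [0.6579 0.1069 0.1   ] [0.6663 0.1082 0.1   ]
farR (array([ 0.6201, -0.1391,  0.0891]), np.float64(0.007330234158370511)) [ 0.6168 -0.141   0.1   ] [ 0.6276 -0.1382  0.1   ]
len 0.25131807149601004 yaw -0.16432681278474578
bin [ 0.4613 -0.2964  0.12  ]
```

The two views disagree by 5–10 mm, partly because the scene view picks up side faces and shadows. I'll look closely at the pins, the plate and the deck edge in the averaged frames.

```bash
python3 - <<'E'
from h import *
t,s=load('t1'),load('s1')
def cr(f,c,r,w=13,h=9,k=15):
    im=f['img'][r-h:r+h,c-w:c+w,::-1]; lo,hi=np.percentile(im,1),np.percentile(im,99)
    im=np.clip((im-lo)/(hi-lo)*255,0,255).astype(np.uint8)
    return cv2.resize(im,None,fx=k,fy=k,interpolation=cv2.INTER_NEAREST)
o=lambda u:(int(u[0]),int(u[1]))
c=[(t,*o(T(480,130))),(t,*o(T(668,170))),(s,*o(S(355,340))),(s,*o(S(148,415)))]
for x in c: print(x[1],x[2])
I=[cr(*x) for x in c]
cv2.imwrite('pics/pins.png',np.vstack([np.hstack(I[:2]),np.hstack(I[2:])]))
E
```

```text
233 184
276 193
276 179
240 192
```

View pics/pins.png

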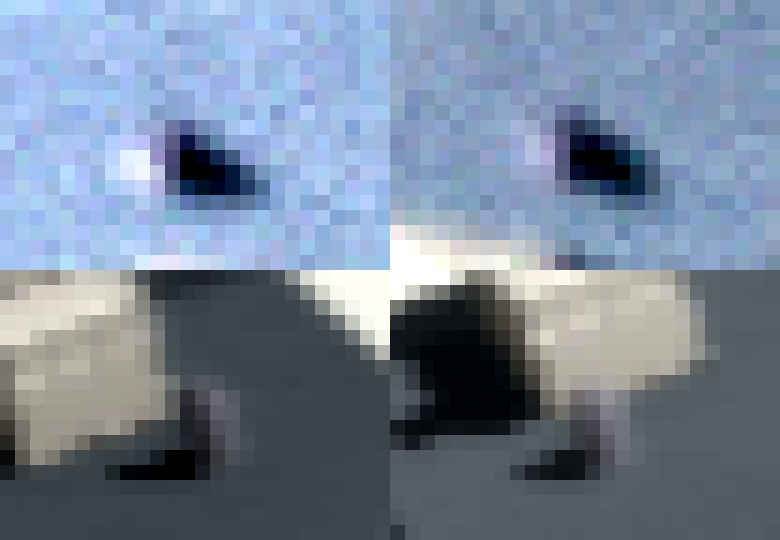

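```bash
cat >> h.py <<'E'
def proj(f,P):
    q=np.asarray(f['rotation']);M=q if q.shape==(3,3) else R.from_quat(q[[1,2,3,0]]).as_matrix()
    c=(np.asarray(P)-f['eye'])@M
    return np.array([f['cx']+f['fx']*c[0]/c[2],f['cy']+f['fy']*c[1]/c[2]])
def deckpt(o,yaw,p): return np.array([o[0],o[1],.06])+R.from_euler('ZY',[yaw,-np.pi/6]).apply(p)
E
python3 - <<'E'
from h import *
np.set_printoptions(precision=1,suppress=True)
t,s=load('t1'),load('s1')
for dx in(0,.004,.008):
  o=(.569+dx,-.0057);y=-.164
  for n,p in dict(footL=[.016,.07,0],tipL=[.016,.07,.02],footR=[.016,-.07,0],tipR=[.016,-.07,.02],nL=[-.08,.125,0],lipL=[-.08,.125,.01],fL=[.08,.125,0],fL8=[.08,.125,-.008],fR=[.08,-.125,0]).items():
    P=deckpt(o,y,p);print(dx,n,proj(t,P),proj(s,P))
E
```

```text
0 footL [231.4 183.2] [276.4 182.4]
0 tipL [230.5 185.5] [275.4 177.6]
0 footR [274.4 191.4] [240.5 195.4]
0 tipR [274.2 193.8] [239.2 190.6]
0 nL [210.8 206.6] [280.2 168.3]
0 lipL [210.2 207.9] [279.8 166.1]
0 fL [217.2 161.3] [297.4 184.2]
0 fL8 [217.6 160.5] [297.7 186.1]
0 fR [295.6 176.1] [230.7 208.7]
0.004 footL [231.4 182. ] [277.  183.2]
0.004 tipL [230.6 184.3] [276.  178.4]
0.004 footR [274.4 190.1] [241.1 196.2]
0.004 tipR [274.2 192.5] [239.8 191.4]
0.004 nL [210.8 205.4] [280.8 169. ]
0.004 lipL [210.3 206.7] [280.4 166.8]
0.004 fL [217.2 160.1] [298. 185.]
0.004 fL8 [217.6 159.3] [298.4 186.9]
0.004 fR [295.6 174.9] [231.3 209.6]
0.008 footL [231.4 180.7] [277.6 184. ]
0.008 tipL [230.6 183. ] [276.6 179.2]
0.008 footR [274.4 188.9] [241.7 197. ]
0.008 tipR [274.2 191.3] [240.4 192.2]
0.008 nL [210.9 204.2] [281.4 169.7]
0.008 lipL [210.3 205.5] [280.9 167.5]
0.008 fL [217.3 158.8] [298.7 185.8]
0.008 fL8 [217.7 158.1] [299.1 187.7]
0.008 fR [295.6 173.6] [231.9 210.5]
```

The pins sit at top px (230,185) and (274,193) and scene px (277,180) and (240.5,193). Those agree with the deck pose from the top view to within about 3 mm. Next, the foams.

```bash
python3 - <<'E'
from h import *
np.set_printoptions(precision=4,suppress=True)
t,s=load('t1'),load('s1');o=(.5705,-.0057);y=-.164
Rd=R.from_euler('ZY',[y,-np.pi/6]);O=np.array([*o,.06])
def ondeck(f,p,z):
    e,d=ray(f,p);e=Rd.inv().apply(e-O);d=Rd.inv().apply(d);return e+d*(z-e[2])/d[2]
for n,l,r in(('A',[T(457,180),T(447,235)],[T(515,182),T(506,235)]),('B',[T(600,203),T(590,260)],[T(657,210),T(648,260)])):
    for e in(l,r):
        q=edge(t,*e,w=2,lo=.05,hi=.95);print(n,ondeck(t,q[0],.03),(Rd.inv().apply(ray(t,q[0])[0]*0)) is None)
for n,tp,sp in(('A',[(457,170),(517,177)],[(333,303),(262,325)]),('B',[(602,197),(660,204)],[(183,356),(112,378)])):
    for a,b in zip(tp,sp):
        P,g=tri(t,T(*a),s,S(*b));print(n,P,g,'deck',Rd.inv().apply(P-O))
E
```

```text
A [-0.0397  0.0714  0.03  ] False
A [-0.0313  0.0301  0.03  ] False
B [-0.035  -0.0337  0.03  ] False
B [-0.033  -0.0754  0.03  ] False
A [0.5599 0.0686 0.0824] 6.177296550128257e-05 deck [-0.0084  0.0716  0.0307]
A [0.5539 0.0225 0.0873] 0.006599966759212783 deck [-0.0045  0.0251  0.0341]
B [ 0.5433 -0.0348  0.0841] 0.0019195700748487082 deck [-0.0071 -0.0331  0.0319]
B [ 0.5375 -0.0789  0.0884] 0.004630754986081565 deck [-0.0036 -0.0777  0.0349]
```

```bash
python3 -m pendant '[[0.7,[0.3,-0.27,0],0.05],[0.7,[0.6,-0.54,0],0.1],[0.7,[0.9,-0.8,0],0.145],[0.7,[1,-0.9,0],0.185],[0.7,[1,-0.9,0],0.185]]'
python3 -m pendant '[[0.7,[0.09,-0.34,0],0],[0.7,[0.18,-0.67,0],0],[0.7,[0.28,-1,0],0]]' >/dev/null
python3 -m pendant '[[0.7,[0.09,-0.34,0],0],[0.7,[0.18,-0.67,0],0],[0.7,[0.28,-1,0],0]]' >/dev/null
python3 -m pendant '[[0.7,[0.09,-0.34,0],0],[0.7,[0.18,-0.67,0],0],[0.7,[0.28,-1,0],0]]' >/dev/null
python3 -m pendant '[[0.7,[0.09,-0.34,0],0],[0.7,[0.18,-0.67,0],0],[0.7,[0.28,-1,0],0],[0.7,[0.28,-1,0],0],[0.7,[0.28,-1,0],0]]'
```

```text
time: 1.0
tool_pos: [0.3204, -0.4219, 0.2316]
tool_rot: [0.0, 0.997, -0.08, 0.0]
contact_force: [0.4, -0.5, 0.2]
gripper_width: 0.7
grasp_force: 0.0
time: 2.4
tool_pos: [0.5307, 0.0278, 0.2312]
tool_rot: [0.0, 0.997, -0.08, -0.0]
contact_force: [1.0, -0.6, -0.1]
gripper_width: 0.699
grasp_force: 0.0
```

```bash
python3 -m pendant '[[0.7,[0.01,-0.2,0.3],0],[0.7,[0.01,-0.2,0.7],0],[0.7,[0.01,-0.2,1],0],[0.7,[0.01,-0.2,1],0],[0.7,[0.01,-0.2,1],0]]'
python3 - <<'E'
from h import *
t=snap('top','t2',2);s=snap('scene','s2',2)
a=cv2.convertScaleAbs(t['img'][150:240,190:310,::-1],alpha=1.6);b=s['img'][110:230,200:320,::-1].astype(np.uint8)
cv2.imwrite('pics/v2.png',np.hstack([cv2.resize(a,(400,300),interpolation=2),cv2.resize(b,(400,400),interpolation=2)[50:350]]))
E
```

```text
time: 2.9
tool_pos: [0.5352, 0.0501, 0.1116]
tool_rot: [0.0, 0.997, -0.082, -0.0]
contact_force: [0.3, 0.2, 0.4]
gripper_width: 0.701
grasp_force: 0.0
```

View pics/v2.png

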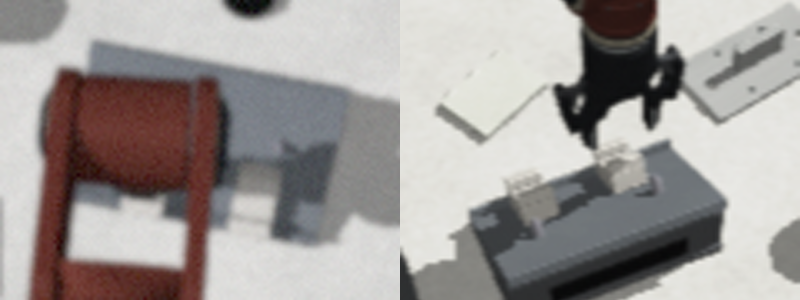

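The top view is blocked by the arm. The scene panel shows the fingertips at (590,143) and (650,127), straddling foam A at (620,165). I'll descend and grip.

```bash
python3 -m pendant '[[0.7,[0,-0.01,0.25],0],[0.7,[0,-0.01,0.45],0],[0.7,[0,-0.01,0.53],0],[0.7,[0,-0.01,0.53],0],[0,[0,-0.01,0.53],0],[0,[0,-0.01,0.53],0],[0,[0,-0.01,0.53],0],[0,[0,-0.01,0.53],0],[0,[0,-0.01,0.53],0],[0,[0,-0.01,0.53],0]]'
```

```text
time: 4.1
tool_pos: [0.5372, 0.0525, 0.05]
tool_rot: [-0.0, 0.997, -0.082, 0.002]
contact_force: [0.2, -0.6, 6.5]
gripper_width: 0.454
grasp_force: 60.6
```

```bash
python3 -m pendant '[[0,[0,0,-0.3],0],[0,[0,0,-0.6],0],[0,[0,0,-1],0],[0,[0,0,-1],0]]'
python3 -m pendant '[[0,[-0.05,0.3,-0.2],0],[0,[-0.05,0.65,-0.25],0],[0,[-0.05,1,-0.25],0]]' >/dev/null
python3 -m pendant '[[0,[-0.05,0.35,0],0],[0,[-0.05,0.7,0],0],[0,[-0.05,1,0],0]]'
python3 -m pendant '[[0,[-0.05,0.35,0],0],[0,[-0.05,0.7,0],0],[0,[-0.05,0.97,0.1],0],[0,[-0.05,0.97,0.5],0],[0,[-0.05,0.97,0.9],0],[0,[-0.05,0.97,0.95],0],[0,[-0.05,0.97,0.95],0]]'
```

```text
time: 4.5
tool_pos: [0.5402, 0.0525, 0.1766]
tool_rot: [-0.0, 0.997, -0.081, 0.007]
contact_force: [0.3, -0.1, 1.0]
gripper_width: 0.457
grasp_force: 60.4
time: 5.1
tool_pos: [0.4838, -0.1841, 0.1977]
tool_rot: [0.0, 0.997, -0.082, 0.0]
contact_force: [0.3, 0.6, 0.3]
gripper_width: 0.455
grasp_force: 60.5
time: 5.8
tool_pos: [0.4587, -0.2952, 0.0823]
tool_rot: [-0.001, 0.997, -0.082, -0.002]
contact_force: [-0.6, -0.6, -0.1]
gripper_width: 0.461
grasp_force: 60.5
```

```bash
python3 -m pendant '[[0.75,[0,0,0],0],[0.75,[0,0,0],0],[0.75,[0,0,0],0],[0.75,[0,0,-0.3],0],[0.75,[0,0,-0.65],0],[0.75,[0,0,-1],0],[0.7,[0,0,-1],0]]'
python3 -m pendant '[[0.7,[0.03,-0.35,0],0],[0.7,[0.06,-0.7,0],0],[0.7,[0.08,-1,0],0]]' >/dev/null
python3 -m pendant '[[0.7,[0.03,-0.35,0],0],[0.7,[0.06,-0.7,0],0],[0.7,[0.08,-1.0,0.1],0],[0.7,[0.08,-1.09,0.4],0],[0.7,[0.08,-1.09,0.75],0],[0.7,[0.08,-1.09,0.75],0],[0.7,[0.08,-1.09,0.75],0]]'
```

```text
time: 6.5
tool_pos: [0.4632, -0.2989, 0.2135]
tool_rot: [0.005, 0.997, -0.081, 0.006]
contact_force: [0.9, -0.5, 0.6]
gripper_width: 0.697
grasp_force: 0.0out of range: row 4 has -1.09, outside -1 to 1
```

```bash
python3 -m pendant '[[0.7,[0.03,-0.35,0],0],[0.7,[0.06,-0.7,0],0],[0.7,[0.08,-1,0],0],[0.7,[0.08,-1,0.4],0],[0.7,[0.08,-1,0.75],0],[0.7,[0.08,-1,0.75],0],[0.7,[0.08,-1,0.75],0]]'
```

```text
time: 7.5
tool_pos: [0.5175, -0.0624, 0.1141]
tool_rot: [-0.0, 0.997, -0.082, -0.0]
contact_force: [-0.1, 0.3, 1.2]
gripper_width: 0.704
grasp_force: 0.0
```

```bash
python3 -m pendant '[[0.7,[0,-0.08,0],0],[0.7,[0,-0.08,0.25],0],[0.7,[0,-0.08,0.45],0],[0.7,[0,-0.08,0.5],0],[0,[0,-0.08,0.5],0],[0,[0,-0.08,0.5],0],[0,[0,-0.08,0.5],0],[0,[0,-0.08,0.5],0],[0,[0,-0.08,0.5],0]]'
python3 -m pendant '[[0,[0,0,-0.3],0],[0,[0,0,-0.6],0],[0,[0,0,-1],0],[0,[0,0.3,-1],0],[0,[0,0.7,-1],0],[0,[0,1,-1],0],[0,[0,1,-1],0]]'
python3 -m pendant '[[0,[-0.1,0.35,-0.2],0],[0,[-0.2,0.7,-0.25],0],[0,[-0.2,1,-0.25],0],[0,[-0.2,1,0.1],0],[0,[-0.2,1,0.5],0],[0,[-0.2,1,0.65],0],[0,[-0.2,1,0.65],0]]'
```

```text
time: 8.4
tool_pos: [0.5211, -0.0534, 0.0562]
tool_rot: [0.0, 0.997, -0.082, 0.002]
contact_force: [-0.9, 0.1, 6.6]
gripper_width: 0.456
grasp_force: 60.7
time: 9.1
tool_pos: [0.4992, -0.1749, 0.1744]
tool_rot: [0.001, 0.996, -0.084, 0.001]
contact_force: [-0.4, 0.4, 0.3]
gripper_width: 0.454
grasp_force: 60.5
time: 9.8
tool_pos: [0.4543, -0.2834, 0.0916]
tool_rot: [-0.002, 0.997, -0.082, -0.003]
contact_force: [-1.1, -0.2, -0.6]
gripper_width: 0.454
grasp_force: 60.5
```

```bash
python3 -m pendant '[[0.8,[0,0,0],0],[0.8,[0,0,0],0],[0.8,[0,0,0],0],[1,[0,0,-0.3],0],[1,[0,0,-0.65],0],[1,[0,0,-1],0],[1,[0,0,-1],0]]' | grep pos
python3 -m pendant '[[1,[-0.05,-0.35,0],0],[1,[-0.1,-0.7,0],0],[1,[-0.155,-1,0],0]]' >/dev/null
python3 -m pendant '[[1,[-0.05,-0.35,0],0],[1,[-0.1,-0.7,0],0],[1,[-0.155,-1,0],0]]' >/dev/null
python3 -m pendant '[[1,[-0.05,-0.35,0],0],[1,[-0.1,-0.7,0],0],[1,[-0.155,-1,0],0]]' >/dev/null
python3 -m pendant '[[1,[-0.05,-0.35,0],0],[1,[-0.1,-0.7,0],0],[1,[-0.155,-1,0],0]]' >/dev/null
python3 -m pendant '[[1,[-0.05,-0.3,0],-0.03],[1,[-0.1,-0.6,0],-0.0655],[1,[-0.15,-0.81,0],-0.0655],[1,[-0.15,-0.81,0],-0.0655],[1,[-0.15,-0.81,0],-0.0655]]'
python3 - <<'E'
from h import *
t=snap('top','t3',2);s=snap('scene','s3',2)
a=cv2.convertScaleAbs(t['img'][150:270,200:400,::-1],alpha=1.6);b=s['img'][90:230,215:355,::-1].astype(np.uint8)
cv2.imwrite('pics/v3.png',np.hstack([cv2.resize(a,(400,240),interpolation=2),cv2.resize(b,(400,400),interpolation=2)[0:240]]))
c=s['img'][150:250,120:220,::-1].astype(np.uint8)
cv2.imwrite('pics/v3.png',np.vstack([np.hstack([cv2.resize(a,(400,300),interpolation=2),cv2.resize(c,(400,300),interpolation=2)]),np.hstack([cv2.resize(b,(400,300),interpolation=2),np.zeros((300,400,3),np.uint8)])]))
E
```

```text
tool_pos: [0.46, -0.2886, 0.2256]
time: 12.2
tool_pos: [0.4592, 0.2989, 0.216]
tool_rot: [0.0, 1.0, 0.022, 0.0]
contact_force: [-0.1, -0.3, 0.8]
gripper_width: 0.997
grasp_force: 0.0
```

View pics/v3.png

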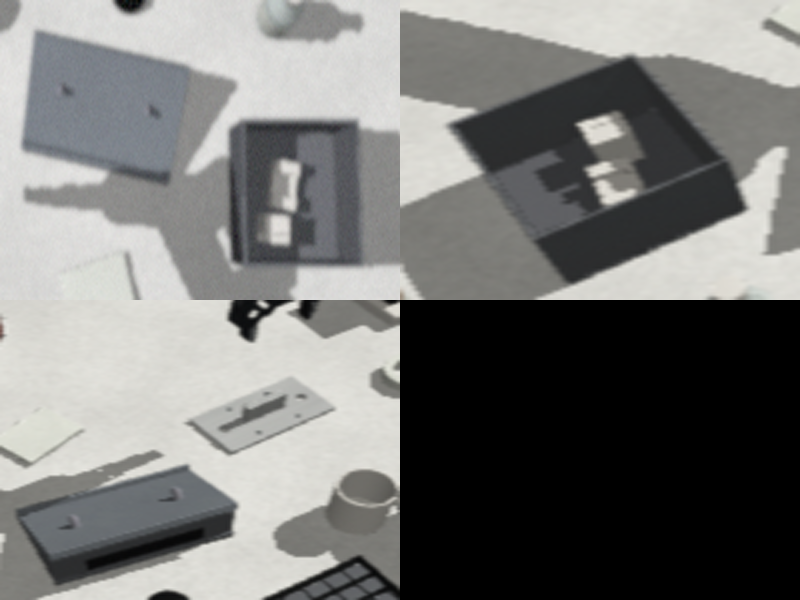

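Both foams are in the bin, at (285,185) and (275,228) in the top panel, and the deck is clear with pins at (68,90) and (153,112). Now I refine the plate centre from its small corner holes in both views, and the deck from its edges and pins.

```bash
python3 - <<'E'
from h import *
np.set_printoptions(precision=4,suppress=True)
t1,t,s=load('t1'),load('t3'),load('s3')
def dot(f,p,r=2.6):
    g=np.asarray(f['img'],float).mean(2);y,x=np.mgrid[0:g.shape[0],0:g.shape[1]];p=np.array(p)
    for _ in range(4):
        m=np.hypot(x-p[0],y-p[1])<r;w=np.clip(np.percentile(g[m],75)-g,0,None)*m;p=np.array([(w*x).sum(),(w*y).sum()])/w.sum()
    return p
td=np.array([dot(t1,T(*q)) for q in[(105,261),(197,259),(104,352),(197,352)]])
sd=np.array([dot(s,S(*q)) for q in[(595,137),(516,181),(533,77),(457,119)]])
for a,b in zip(td,sd): print(onz(t1,a,.008),onz(s,b,.008),tri(t1,a,s,b))
wt=np.array([onz(t1,a,.008) for a in td]);ws=np.array([onz(s,a,.008) for a in sd])
print('ctr',wt.mean(0),ws.mean(0));
for w in(wt,ws):
    v=w[0]-w[1]+w[2]-w[3];print('yaw',np.arctan2(-v[0],v[1]))
# deck in top with near edge
N=lambda u,v:(200+u/2-.25,150+v/2.5-.3)
Lf=edge(t,N(37,31),N(189,68),w=2);Ll=edge(t,N(37,31),N(24,140),w=2);Lr=edge(t,N(189,68),N(170,170),w=2);Ln=edge(t,N(24,150),N(167,182),w=3)
print('far',meet(Lf,Ll),meet(Lf,Lr),'near',meet(Ln,Ll),meet(Ln,Lr))
M=lambda u,v:(215+u/2.857-.3,90+v/2.143*1-.3-140)
for z,l in((.1,Lf),):
    A,B=onz(t,meet(l,Ll),z),onz(t,meet(l,Lr),z);v=A-B;print((A+B)/2,np.linalg.norm(v),np.arctan2(-v[0],v[1]))
def up(f,c,r,w=13,h=9):
    im=f['img'][r-h:r+h,c-w:c+w,::-1];lo,hi=np.percentile(im,1),np.percentile(im,99.5)
    return cv2.resize(np.clip((im-lo)/(hi-lo)*255,0,255).astype(np.uint8),None,fx=15,fy=15,interpolation=0)
cv2.imwrite('pics/pins3.png',np.vstack([np.hstack([up(t,232,184),up(t,275,192)]),np.hstack([up(s,276,180),up(s,240,193)])]))
E
```

```text
[0.4931 0.3364 0.008 ] [0.4979 0.3373 0.008 ] (array([0.4941, 0.3392, 0.0026]), np.float64(0.0029431264095860273))
[0.4958 0.2671 0.008 ] [0.4983 0.2663 0.008 ] (array([0.4961, 0.268 , 0.0044]), np.float64(0.0004903011532396179))
[0.4232 0.3338 0.008 ] [0.4268 0.3334 0.008 ] (array([0.4235, 0.3355, 0.0034]), np.float64(0.0012796970633385555))
[0.4256 0.2635 0.008 ] [0.4283 0.2643 0.008 ] (array([0.426 , 0.265 , 0.0051]), np.float64(0.0018825664763403732))
ctr [0.4594 0.3002 0.008 ] [0.4628 0.3003 0.008 ]
yaw 0.035602116693364834
yaw 0.014062005837186737
far [217.2941 161.3692] [295.6316 176.2805] near [210.1743 209.5918] [284.4026 224.115 ]
[ 0.6371 -0.0173  0.1   ] 0.2498111987097718 -0.16551623700413878
```

View pics/pins3.png

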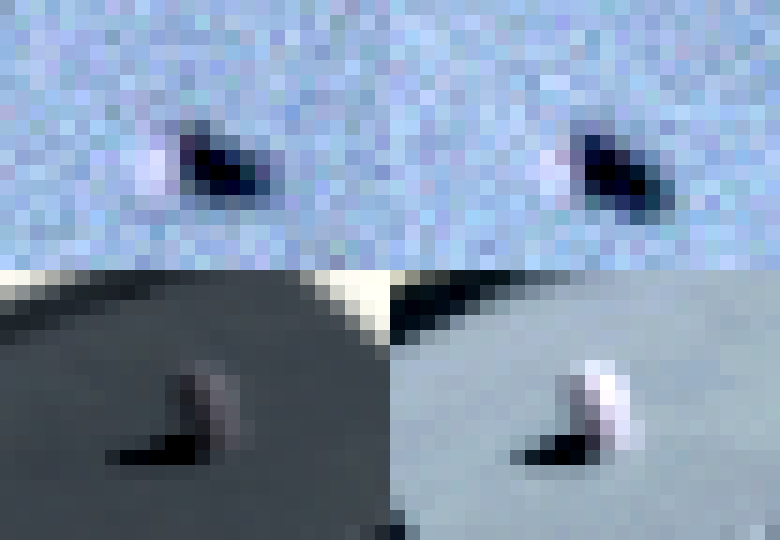

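Plate centre: (.4594,.3002) from top and (.4628,.3003) from scene, so about (.461,.300). Deck origin is about (.570,-.006) with yaw -.165. In the picture the pins sit at top px (229.5,185.5) and (273,194), which is consistent. I'll descend on the rib ends.

```bash
python3 -m pendant '[[1,[0.015,-0.01,0.35],0],[1,[0.015,-0.01,0.7],0],[1,[0.015,-0.01,1],0]]' >/dev/null
python3 -m pendant '[[1,[0,0,0.3],0],[1,[0,0,0.55],0],[1,[0,0,0.71],0],[1,[0,0,0.71],0],[1,[0,0,0.71],0]]'
```

```text
time: 13.2
tool_pos: [0.4614, 0.2995, 0.0109]
tool_rot: [-0.0, 1.0, 0.021, 0.0]
contact_force: [-0.3, 0.3, -0.3]
gripper_width: 0.998
grasp_force: 0.0
```

```bash
python3 -m pendant '[[0.8,[0,0,0],0],[0.6,[0,0,0],0],[0,[0,0,0],0],[0,[0,0,0],0],[0,[0,0,0],0],[0,[0,0,0],0],[0,[0,0,0],0]]'
```

```text
time: 13.9
tool_pos: [0.4629, 0.3007, 0.0131]
tool_rot: [-0.001, 1.0, 0.021, 0.002]
contact_force: [-0.6, -1.4, 6.5]
gripper_width: 0.811
grasp_force: 70.3
```

The rib is gripped at 69 mm. I'll lift it, move over the stand and align its yaw.

```bash
python3 -m pendant '[[0,[0,0,-0.1],0],[0,[0,0,-0.2],0],[0,[0,0,-0.35],0],[0,[0,0,-0.5],0],[0,[0,0,-0.7],0],[0,[0,0,-0.9],0],[0,[0,0,-1],0],[0,[0,0,-1],0]]'
python3 -m pendant '[[0,[0,0.1,-0.1],0],[0,[0,0.25,-0.25],0],[0,[0.05,0.4,-0.35],0],[0,[0.1,0.6,-0.4],0],[0,[0.15,0.8,-0.4],0],[0,[0.2,1,-0.4],0]]'
python3 -m pendant '[[0,[0.05,0.2,0],0],[0,[0.1,0.4,0],0],[0,[0.15,0.6,0],0],[0,[0.2,0.8,0],0],[0,[0.25,1,0],0]]'
python3 -m pendant '[[0,[0.06,0.2,0],0.01],[0,[0.06,0.4,0],0.03],[0,[0.06,0.5,0],0.045],[0,[0.06,0.52,0],0.06],[0,[0.06,0.52,0],0.066],[0,[0.06,0.52,0],0.066],[0,[0.06,0.52,0],0.066]]'
```

```text
time: 14.7
tool_pos: [0.4621, 0.3005, 0.133]
tool_rot: [-0.001, 1.0, 0.021, 0.002]
contact_force: [0.1, 0.5, -3.1]
gripper_width: 0.808
grasp_force: 69.4
time: 15.3
tool_pos: [0.4894, 0.1793, 0.1776]
tool_rot: [0.0, 1.0, 0.021, -0.001]
contact_force: [0.1, -0.2, -4.0]
gripper_width: 0.807
grasp_force: 69.8
time: 15.8
tool_pos: [0.5241, 0.0608, 0.1771]
tool_rot: [0.0, 1.0, 0.021, -0.002]
contact_force: [-0.2, -0.6, -4.4]
gripper_width: 0.808
grasp_force: 69.8
time: 16.5
tool_pos: [0.5346, 0.0008, 0.1782]
tool_rot: [-0.0, 0.997, -0.082, -0.0]
contact_force: [0.2, 0.3, -5.0]
gripper_width: 0.805
grasp_force: 69.8
```

```bash
python3 -m pendant '[[0,[0,0.01,0.15],0],[0,[0,0.01,0.3],0],[0,[0,0.01,0.45],0],[0,[0,0.01,0.55],0],[0,[0,0.01,0.58],0],[0,[0,0.01,0.58],0],[0,[0,0.01,0.58],0]]'
python3 -m pendant '[[0,[0,0,0.03],0],[0,[0,0,0.06],0],[0,[0,0,0.085],0],[0,[-0.02,0,0.1],0],[0,[-0.03,0,0.12],0],[0,[-0.045,0,0.14],0],[0,[-0.045,0,0.14],0]]'
```

```text
time: 17.2
tool_pos: [0.5355, -0.0008, 0.11]
tool_rot: [0.0, 0.997, -0.082, 0.001]
contact_force: [0.1, 0.5, -4.2]
gripper_width: 0.809
grasp_force: 69.8
time: 17.9
tool_pos: [0.5338, -0.0006, 0.0973]
tool_rot: [0.0, 0.997, -0.083, 0.006]
contact_force: [-0.5, -1.4, 12.1]
gripper_width: 0.807
grasp_force: 71.8
```

```bash
python3 -m pendant '[[0,[-0.01,0,0.02],0],[0,[-0.02,0,0.04],0],[0,[-0.03,0,0.06],0],[0,[-0.035,0,0.08],0],[0,[-0.04,0,0.1],0],[0,[-0.04,0,0.1],0],[0,[-0.04,0,0.1],0]]'
python3 -c "
from plant import manip;s=manip.state();print(s['ft_torque'],s['tool_pos'])"
```

```text
time: 18.6
tool_pos: [0.5255, 0.0007, 0.0838]
tool_rot: [0.0, 0.997, -0.082, 0.001]
contact_force: [-11.3, 0.6, 17.5]
gripper_width: 0.811
grasp_force: 75.6
[ 0.02059449  0.950924   -0.00313352] [0.52547062 0.00071716 0.08384944]
```

```bash
python3 -m pendant '[[0,[-0.01,0,0.02],0],[0,[-0.02,0,0.04],0],[0,[-0.03,0,0.06],0],[0,[-0.035,0,0.08],0],[0,[-0.04,0,0.1],0],[0,[-0.04,0,0.1],0],[0,[-0.04,0,0.1],0]]'
python3 - <<'E'
from h import *
s=snap('scene','s4',2);t=snap('top','t4',1)
b=s['img'][110:230,205:325,::-1].astype(np.uint8);a=cv2.convertScaleAbs(t['img'][140:240,190:310,::-1],alpha=1.6)
cv2.imwrite('pics/v4.png',np.hstack([cv2.resize(b,(600,600),interpolation=2),cv2.resize(np.vstack([a,a[:0]]),(200,167)).repeat(1,0) if 0 else cv2.copyMakeBorder(cv2.resize(a,(200,167)),0,433,0,0,0)]))
E
```

```text
time: 19.3
tool_pos: [0.521, 0.0014, 0.071]
tool_rot: [0.0, 0.997, -0.082, 0.001]
contact_force: [-6.8, 0.0, 11.5]
gripper_width: 0.812
grasp_force: 76.3
```

View pics/v4.png

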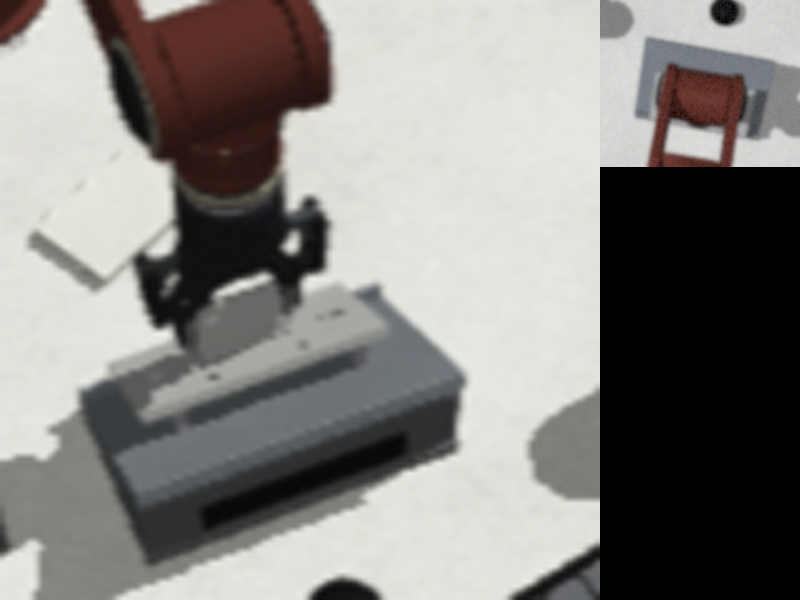

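The picture shows the plate tilted about parallel to the slope and resting on both pin tips, with the pins visible at (185,420) and (358,355). Its far edge runs from (145,415) to (388,328). I'll check its offset numerically against the prediction before shifting it up the slope.

```bash
python3 - <<'E'
from h import *
np.set_printoptions(precision=2,suppress=True)
s=load('s4');o=(.5721,-.006);y=-.165
C=lambda u,v:(205+u/5-.4,110+v/5-.4)
for nm,z in(('under',.02),('top',.028)):
    print(nm,[(proj(s,deckpt(o,y,[x,yy,z]))-[205,110])*5+2 for x in(.026,) for yy in(-.095,.095)])
print('pin foot/tip R',[(proj(s,deckpt(o,y,[.016,-.07,z]))-[205,110])*5+2 for z in(0,.02)],'L',[(proj(s,deckpt(o,y,[.016,.07,z]))-[205,110])*5+2 for z in(0,.02)])
g=s['img'].mean(2)
for u in(165,240,300,340,370):
    c=int(round(205+u/5));v0=415-(u-145)*.36
    r=int(110+v0/5);print(c,'rows',r-5,'..',g[r-5:r+6,c].astype(int))
E
```

```text
under [array([145.53, 426.11]), array([392.79, 337.2 ])]
top [array([142.75, 416.38]), array([390.82, 327.49])]
pin foot/tip R [array([181.51, 432.31]), array([174.92, 408.37])] L [array([361.1 , 367.33]), array([355.98, 343.41])]
238 rows 186 .. [100 160 169 168 160 141 134  89  64  61  66]
253 rows 181 .. [165 168 167 165 152 137 117  69  60  61  71]
265 rows 176 .. [168 164 136 134 160 146 132  93  63  59  63]
273 rows 173 .. [161 166 166 167 165 148 133  99  64  60  63]
279 rows 171 .. [127 151 164 168 165 146 136 124 115 114 119]
```

```bash
python3 -m pendant '[[0,[-0.01,0,-0.03],0],[0,[-0.02,0,-0.06],0],[0,[-0.033,0,-0.09],0],[0,[0.04,0,-0.135],0],[0,[0.11,0,-0.175],0],[0,[0.19,0,-0.22],0],[0,[0.26,0,-0.262],0],[0,[0.26,0,-0.262],0],[0,[0.26,0,-0.262],0],[0,[0.26,0,-0.262],0]]'
python3 - <<'E'
from h import *
np.set_printoptions(precision=2,suppress=True)
s=snap('scene','s5',3);o=(.5721,-.006);y=-.165
for nm,z in(('under',.026),('top',.034)):
    print(nm,[proj(s,deckpt(o,y,[.066,yy,z])) for yy in(-.095,.095)])
A,B=[proj(s,deckpt(o,y,[.066,yy,.026])) for yy in(-.095,.095)]
g=s['img'].mean(2)
for k in(.1,.3,.5,.7,.9):
    p=A+k*(B-A);c=int(round(p[0]));r=int(round(p[1]));print(c,'pred under',round(p[1],1),'rows',r-7,g[r-7:r+6,c].astype(int))
r=int(A[1])-3;print('R end',A, r,[int(A[0])-5],g[r,int(A[0])-5:int(A[0])+7].astype(int))
r=int(B[1])-3;print('L end',B, r,[int(B[0])-6],g[r,int(B[0])-6:int(B[0])+7].astype(int))
E
```

```text
time: 20.45
tool_pos: [0.5502, -0.0033, 0.0989]
tool_rot: [-0.0, 0.997, -0.082, -0.001]
contact_force: [-0.8, 0.2, -4.1]
gripper_width: 0.806
grasp_force: 74.5
under [array([236.41, 198.18]), array([287.23, 179.77])]
top [array([235.84, 196.18]), array([286.84, 177.78])]
241 pred under 196.3 rows 189 [139 168 171 168 147 137 111  72  62  61  60  64  91]
252 pred under 192.7 rows 186 [170 166 166 147 134 102  67  62  61  62  63  91 112]
262 pred under 189.0 rows 182 [170 170 168 157 137 116  71  61  60  60  61  71 111]
272 pred under 185.3 rows 178 [169 170 170 166 143 130  86  63  60  60  59  66 108]
282 pred under 181.6 rows 175 [169 170 169 153 137 129 117 116 115 115 116 116 116]
R end [236.41 198.18] 195 [231] [ 60  61  62  72 114 140 139 136 133 124 111  95]
L end [287.23 179.77] 176 [281] [170 170 171 168 154 131 119 129 176 215 227 228 228]
```

The plate edge is within about 1 px of the prediction, at deck x ≈ 15. I'll lower it along the slope's normal in stages and watch the force.

```bash
python3 -m pendant '[[0,[0.02,0,0.02],0],[0,[0.04,0,0.05],0],[0,[0.06,0,0.085],0],[0,[0.07,0,0.1],0],[0,[0.07,0,0.1],0],[0,[0.07,0,0.1],0]]'
python3 -c "
from plant import manip;s=manip.state();print(s['ft_torque'],s['contact_force'],s['tool_pos'])"
```

```text
time: 21.2
tool_pos: [0.5575, -0.0029, 0.0865]
tool_rot: [-0.002, 0.997, -0.082, -0.002]
contact_force: [-4.5, 4.7, -1.4]
gripper_width: 0.807
grasp_force: 74.8
[1.35447677 0.75770287 0.31766706] [-4.47064845  4.74202908 -1.36050444] [ 0.55746258 -0.00287268  0.08646493]
```

```bash
python3 -m pendant '[[0,[-0.006,-0.01,0],-0.004],[0,[-0.006,-0.01,0],-0.004],[0,[0.002,-0.01,0.015],-0.004],[0,[0.01,-0.01,0.03],-0.004],[0,[0.01,-0.01,0.03],-0.004],[0,[0.01,-0.01,0.03],-0.004]]'
python3 -c "
from plant import manip;s=manip.state();print(s['ft_torque'],s['contact_force'],s['tool_pos'])"
```

```text
time: 21.8
tool_pos: [0.5591, -0.0028, 0.0828]
tool_rot: [-0.001, 0.997, -0.077, -0.002]
contact_force: [-3.7, 3.3, -4.5]
gripper_width: 0.806
grasp_force: 74.4
[ 0.94993331  0.73320247 -0.19416741] [-3.70807916  3.25236602 -4.54449481] [ 0.5591312  -0.00279778  0.08278246]
```

```bash
python3 -m pendant '[[0,[-0.01,-0.012,0],0.0015],[0,[-0.01,-0.012,0],0.0015],[0,[0,-0.012,0.018],0.0015],[0,[0.01,-0.012,0.036],0.0015],[0,[0.01,-0.012,0.036],0.0015],[0,[0.01,-0.012,0.036],0.0015]]'
python3 -c "
from plant import manip;s=manip.state();print(s['ft_torque'],s['contact_force'],s['tool_pos'])"
```

```text
time: 22.4
tool_pos: [0.5617, -0.0026, 0.0792]
tool_rot: [-0.0, 0.997, -0.078, -0.0]
contact_force: [-2.4, 1.9, -5.4]
gripper_width: 0.808
grasp_force: 74.2
[ 0.44786999  0.46362201 -0.09367482] [-2.40888051  1.94528908 -5.39931976] [ 0.56166044 -0.00255669  0.07921819]
```

```bash
python3 -m pendant '[[0,[-0.006,-0.01,0],0.001],[0,[0.004,-0.01,0.015],0.001],[0,[0.014,-0.01,0.03],0.001],[0,[0.02,-0.01,0.043],0.001],[0,[0.02,-0.01,0.043],0.001],[0,[0.02,-0.01,0.043],0.001]]'
python3 -c "
from plant import manip;s=manip.state();print(s['ft_torque'],s['contact_force'],s['tool_pos'])"
```

```text
time: 23.0
tool_pos: [0.5646, -0.002, 0.0751]
tool_rot: [0.0, 0.997, -0.08, 0.0]
contact_force: [-4.9, 1.0, 0.9]
gripper_width: 0.806
grasp_force: 75.0
[-0.29256258  1.06372581 -0.33892914] [-4.9019656   0.99995376  0.88517206] [ 0.56462089 -0.00203282  0.07510239]
```

```bash
python3 -m pendant '[[0,[0,0,0.015],0],[0,[0.005,0,0.03],0],[0,[0.005,0,0.04],0],[0,[0.005,0,0.04],0],[0,[0.005,0,0.04],0]]'
python3 - <<'E'
from h import *
np.set_printoptions(precision=2,suppress=True)
from plant import manip
q=manip.state();print(q['ft_torque'],q['contact_force'],q['tool_pos'])
s=snap('scene','s6',3);o=(.5721,-.006);y=-.165
A,B=[proj(s,deckpt(o,y,[.066,yy,.0])) for yy in(-.095,.095)];print(A,B)
g=s['img'].mean(2)
for k in(.1,.3,.5,.7,.9):
    p=A+k*(B-A);c=int(round(p[0]));r=int(round(p[1]));print(c,'pred under',round(p[1],1),'rows',r-7,g[r-7:r+9,c].astype(int))
E
```

```text
time: 23.5
tool_pos: [0.565, -0.0021, 0.0748]
tool_rot: [0.0, 0.997, -0.08, -0.001]
contact_force: [-19.5, 1.9, 26.1]
gripper_width: 0.808
grasp_force: 78.4
[-0.21  3.67 -0.52] [-19.52   1.94  26.12] [ 0.56 -0.    0.07]
[238.22 204.57] [288.49 186.16]
243 pred under 202.7 rows 196 [164 172 172 170 152 138 127 115 116  92  87  79  60  49  48  47]
253 pred under 199.1 rows 192 [165 146 115 163 161 139 131 118 115  97  91  87  61  50  48  45]
263 pred under 195.4 rows 188 [171 171 171 170 166 143 135 121 114 106  93  88  66  53  49  47]
273 pred under 191.7 rows 185 [170 169 158 164 146 134 126 116 114  94  88  83  57  49  47  37]
283 pred under 188.0 rows 181 [168 169 171 170 160 138 130 120 117  97  92  89  60  49  48  45]
```

The normal force jumped to about 36 N with no further travel, and the plate edge sits on the deck line with no shadow gap, so it is seated. I'll relax the press, open and retreat.

```bash
python3 -m pendant '[[0,[-0.015,0,-0.025],0],[0,[-0.019,0,-0.037],0],[0,[-0.019,0,-0.037],0],[0.9,[-0.019,0,-0.037],0],[1,[-0.019,0,-0.037],0],[1,[-0.019,0,-0.037],0],[1,[-0.019,0,-0.037],0],[1,[-0.019,0,-0.037],0]]'
python3 -m pendant '[[1,[0,0,-0.1],0],[1,[0,0,-0.3],0],[1,[0,0,-0.6],0],[1,[0,0,-0.95],0],[1,[0,0,-1],0]]'
```

```text
time: 24.45
tool_pos: [0.5628, -0.0015, 0.074]
tool_rot: [-0.0, 0.997, -0.08, 0.0]
contact_force: [0.7, 0.6, 0.7]
gripper_width: 1.002
grasp_force: 0.0
time: 24.95
tool_pos: [0.5662, -0.0019, 0.2021]
tool_rot: [0.0, 0.997, -0.08, 0.006]
contact_force: [1.1, 0.3, 0.5]
gripper_width: 0.998
grasp_force: 0.0
```

Next I move aside and take the final check picture.

```bash
python3 -m pendant '[[1,[-0.3,0,-0.2],0],[1,[-0.7,0,-0.4],0],[1,[-1,0,-0.6],0],[1,[-1,0,-0.6],0]]' >/dev/null
python3 -m pendant '[[1,[0,0.3,0],0],[1,[0,0.6,0],0],[1,[0,1,0],0]]' >/dev/null
python3 -m pendant '[[1,[0,0.3,0],0],[1,[0,0.6,0],0],[1,[0,1,0],0],[1,[0,1,0],0]]'
python3 - <<'E'
from h import *
s=snap('scene','s7',2);t=snap('top','t7',2)
a=cv2.convertScaleAbs(t['img'][120:250,150:400,::-1],alpha=1.6);b=s['img'][130:240,200:320,::-1].astype(np.uint8)
cv2.imwrite('pics/v7.png',np.hstack([cv2.resize(b,(400,367),interpolation=2),cv2.copyMakeBorder(cv2.resize(a,(400,208),interpolation=2),0,159,0,0,0)]))
E
```

```text
time: 26.05
tool_pos: [0.4048, -0.2235, 0.2653]
tool_rot: [0.0, 0.997, -0.083, -0.001]
contact_force: [0.0, 0.6, -0.5]
gripper_width: 1.001
grasp_force: 0.0
```

View pics/v7.png

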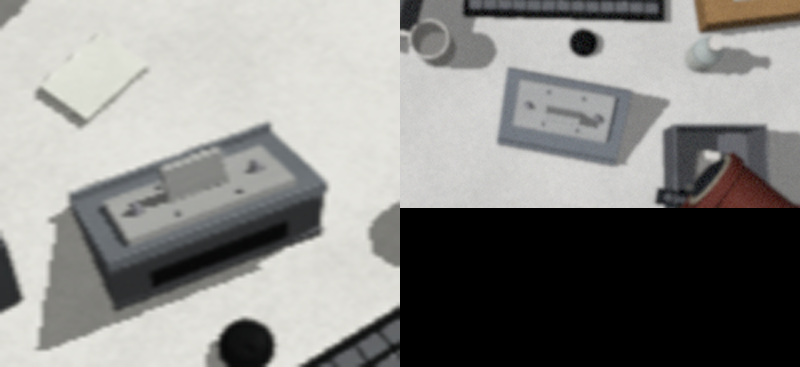

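The plate lies flush and central on the slope, with both pins through its holes at (130,210) and (253,168) in the left panel. The foams are in the bin, and the mug, mouse and sanitizer have not moved. Handing in.

```bash
python3 -c "
from plant import manip;print(manip.job_done())"
```

```text
the job is handed in; nothing more can be done
None
```

The job is handed in at about 26 s of the 66 s limit: both foam pieces are in the bin, and the plate sits rib side up and flush over the two pins, released without a drop; the hand-in call returned no verdict.

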